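# Snap the lid home on the gummy jar with the capping tool

### The arm

A 7-joint arm with a two-finger parallel gripper is mounted at the origin on the work surface. World frame = base frame: x ahead of the robot, y to its left, z up, the work surface at z = 0. Lengths are in m, angles in rad, forces in N, time in s.
With the tool pointing down it reaches from about 0.35 to 0.775 m from the base axis. Payload 3.1 kg.
Tool frame: the origin (TCP) lies between the finger pads; the fingertips stand tip_extent ahead of it and the grasp point (between the pads) lies 3 mm ahead of it (tip_extent is the distance from the TCP to the fingertips, in m); x points along the fingers, y is the direction in which the jaws open and shut, and the axes are right-handed (so a half turn about x gives the same grasp; the last joint's range is limited). The gripper opens to 85 mm and grips with 20 to 120 N. Pads are 22 mm wide; open, the fingers measure 114 mm over their backs; the gripper's body (76 mm by 85 mm) begins 54 mm behind the grasp point. The pads swing forward as they close: fully open they stand 13 mm farther back than shut.
Start: joints at [-1.269, 0.311, 0.014, 1.512, -0.004, 1.319, -0.027], TCP at [0.185, 0.518, 0.253] pointing down, gripper open.
Joint ranges: [-2.7, 2.7], [-0.3, 1.91], [-1.27, 1.3], [0.12, 2.57], [-1.44, 4.58], [0.2, 2.03], [-3.05, 3.05]. Speed limits (rad/s): [2.79, 2.79, 3.14, 3.14, 3.14, 3.14, 3.14].

### API

Orientations are given as a unit quaternion [x, y, z, w].
In Python, from cell import * gives the robot as it stands. The module is installed in compiled form; this text tells all that it offers.
- The arm moves only by the shell command python3 -m handwheel 'ROWS' [FORCE]. ROWS is JSON, a list of rows, each an object with "offset": the shift along the tool's x, y, z in mm, a list of three; "angular": the turn, a rotation vector about the tool's x, y, z in rad, a list of three; "fingers": the finger opening in mm, from 0 to 85.4. In form: [{"offset": [x, y, z], "angular": [wx, wy, wz], "fingers": fingers}, ...]. A call has 1 to 20 rows; each row is the pose to reach, as a shift and turn from the pose commanded when the call began, along the tool's axes at that moment; what a row does not reach only later rows make up. A row lasts 1/12 s, in which the tool goes at most 41.7 mm and 7.16 degrees, less where a joint would pass 70% of its speed; a pose out of reach is approached as far as the arm can. A call with a gripper value outside its range is refused whole. The fingers move at their own pace and stop on an object; FORCE is the grip in N (left out, the last holds). Time passes only in rows, so rows that repeat a pose let the fingers close. It gives the time, the measured TCP pose, the force and the opening at its end, in the units of the state.
- read_state(): the state, without advancing time (a new reading comes with each control period).
- grab_frame(name): name is "scene" or "top"; returns the picture (480x640x3 uint8, blue, green, red); there is no depth.
- get_calibration(name): a dict with "K" (3x3 intrinsics, pixels), "distortion" ([k1, k2, p1, p2, k3] as OpenCV has them; the pictures are not rectified), "cam_to_world" (4x4, takes a point from camera to world coordinates). Camera axes: x right, y up, looking along -z (the intrinsics and any distortion apply to the point x, -y, -z); pixel columns grow to the right and rows downward; lengths in m; the calibration is good to about 2 mm. A picture is of the moment at which its call begins. get_calibration takes no time and is no camera call.
- sign_off(): hands the job in, once; it reports no verdict.
Trained networks look in the newest picture that a camera, given by its name, has taken for a name from the list of things; names that differ only in an ending like _2 or _b are one class to them, and where a whole thing is asked for, a point or a joint stands for the part that bears it (a point fixed in the world has none). Each returns a list of dicts, best first, with "confidence" (0 to 1); they miss things now and then, are a little off and sometimes report something else, mostly with a low value. They report only what shows in the picture. A call takes as long as a camera call. They do not tell look-alikes from the thing itself.
- silhouettes(camera, name): "mask" (480x640 bool, what is visible of it) and "rect" ([centre column, centre row, width, height] in pixels, round what is visible of it).
- spot_point(camera, name): "pixel" ([column, row] in pixels: a listed point, or the origin of a listed thing).
The state is a dict: "time_s": time; "joints": joint angles; "joint_vel": joint speeds; "tau": joint torques, N m; "ee_pos": TCP position; "eef_rot": TCP orientation; "contact_force": force on the tool from outside, world axes, zero at the start; "torque": the same for the moment, N m; "finger_gap": finger opening in m.
Only numpy, scipy, OpenCV 4.12 (cv2) and the standard library are available. Lean on these libraries where they do the work, as an engineer would, in place of code of your own. Each camera call takes 0.05 s, during which the arm holds its last target. There are 200 camera calls.

### The job

One jar of gummies has its white lid only laid on: take the capping tool by its black handle out of the steel tray, set its cup squarely over that lid and press straight down until the lid snaps fully home, level and tight all the way round. Press the lid with the tool only, not with the gripper. Then stand the tool upright on the floor of its tray again, let go, and leave the jars, the beaker and the weigh boat standing where they were.

Things in the scene. Friction and masses are not known exactly. Their poses are not given: they have to be found in the camera images.
- jar: the jar with the lid laid on: loose white plastic snap-lid jar, 0.25 to 0.42 kg, 87 mm tall to its rim. Body 76 mm across up to a shoulder at 66 mm, above it a neck 62 mm across with a snap bead. Origin: centre of its underside, z up. The two other jars are of the same make but open, with red gummies showing
- lid: the loose white snap lid, laid on the jar: round plate 76 mm across, 4 mm thick, with a 20 mm skirt below it, six spring clips inside. Origin: centre of the plate's underside, z up. Laid on, the origin is 97 mm above the jar's underside and the skirt's edge 10 mm above the jar's shoulder; fully home, the plate rests on the rim (origin 87 mm above the jar's underside, 1 mm gap at the shoulder)
- lid_top (a point): centre of the lid's upper face, 4 mm above the lid's origin. Pressed evenly, the lid resists up to about 10 to 14 N over the first 3 to 4 mm, then snaps down the rest of its 10 mm by itself and stays; pressed at one side it tips and goes down on that side only
- capper: the capping tool, loose, 0.2 to 0.35 kg, standing upright in the tray: an aluminium cup 95 mm across and 16 mm tall, mouth down, with an upright round black handle 28 mm across from the cup's flat top (at 16 mm) up to 86 mm. Origin: centre of the cup's mouth (the plane it stands on), z up along the handle
- capper_grip (a point): on the axis of the tool's handle, 45 mm above the tool's origin; grip the handle from any side. The cup's mouth is a recess 6 mm deep, 87 mm across at the mouth and 81 mm at its flat roof; it goes over the 76 mm lid and the roof (6 mm above the tool's origin) presses on the lid's upper face. Fingertips may push on the cup's top
- tray: the fixed steel instrument tray, 190 mm (its x) by 160 mm (its y), walls 4 mm thick and 12 mm high, floor 4 mm thick. Origin: centre of its underside, on the bench
- open_jar0: an open jar of gummies, not yet full: same make, origin at the centre of its underside; leave alone
- open_jar1: another open jar of gummies, as the one above; leave alone
- beaker: an empty glass beaker, 68 mm across and 85 mm tall, origin at the centre of its underside; leave alone
- weigh_boat: a small white plastic weighing boat, about 57 mm square and 20 mm high, origin at the centre of its underside; leave alone
Things that resemble listed ones, but are neither listed nor needed, are in the scene too. Leave any yellow look-alike of the jar alone.

How it is judged:
On the way, in this order (a step that is already met when the one before it is completed fails the run):
1. the capping tool, held by the gripper, sits over the lid and bears on it while the lid still stands high (contact force between capper and lid above 1 N and horizontal distance between capper and lid below 0.008 m and z of lid in the frame of jar above 0.0915 m and contact force between the fingers and capper above 2 N).
2. the lid is fully home on the jar and level (z of lid in the frame of jar below 0.0886 m and angle between the z axis of lid and the z axis of jar, either way round below 0.03 rad), for 0.2 s.
At the end, for the whole second after the job is handed in: Lid home: plate within 1.6 mm of the rim, level to 0.03 rad, centred to 4 mm; its jar upright, within 30 mm of its start. Tool upright (0.05 rad) on the floor of the tray, at rest, released. Open jars, beaker and weigh boat within 30 mm of their starts (all of step 2 and horizontal distance between lid and jar below 0.004 m and angle between each of jar, capper's own z axis and vertical below 0.05 rad and distance of each of jar, open_jar0, open_jar1, beaker, weigh_boat from where it was at the start of the episode below 0.03 m and z of capper in the frame of tray below 0.007 m and x of capper in the frame of tray between -0.05 and 0.05 m and y of capper in the frame of tray between -0.035 and 0.035 m and linear speed of each of capper, jar below 0.02 m/s); the robot touches nothing.
It fails at once if the gripper presses on the lid itself (over 2 N) (contact force between any of the fingers, the arm and lid above 2 N).
It fails at once if a jar, the beaker or the weigh boat is tipped by more than about 30 degrees (angle between any of jar, open_jar0, open_jar1, beaker, weigh_boat's own z axis and vertical above 0.5 rad).
It also fails if it takes over 51 s, if anything falls off the work surface, if the arm or the gripper's body presses on something with over 40 N, if the wrist force passes 120 N, or if a joint passes its speed limit or range.

## Working session

There is one attempt and no reset: what is moved stays moved. The work goes in short steps, Python scripts to look and compute and a shell command to move; the robot and the scene stay as the last step left them, time stands still between calls to the robot, and variables do not carry over. Pictures are saved under pics/ and viewed, about 8 in all and at most 12, crops included, and the job is handed in when it is done.

```bash
mkdir -p pics
cat > h.py <<'E'
from cell import *
import numpy as np, cv2
from scipy.spatial.transform import Rotation as R
def ray(cam,px):
    c=get_calibration(cam);K=np.array(c["K"]);T=np.array(c["cam_to_world"])
    u=cv2.undistortPoints(np.array([[px]],float),K,np.array(c["distortion"],float))[0,0]
    d=T[:3,:3]@np.array([u[0],-u[1],-1]);return T[:3,3],d
def at_z(cam,px,z):
    o,d=ray(cam,px);return o+d*(z-o[2])/d[2]
def tri(p1,p2):
    o1,d1=ray("scene",p1);o2,d2=ray("top",p2)
    s=np.linalg.lstsq(np.c_[d1,-d2],o2-o1,rcond=None)[0]
    a=o1+d1*s[0];b=o2+d2*s[1];return (a+b)/2,np.linalg.norm(a-b)
E
python3 - <<'E'
from h import *
np.set_printoptions(precision=4,suppress=True)
a=grab_frame("scene");b=grab_frame("top")
cv2.imwrite("pics/s0.png",a);cv2.imwrite("pics/t0.png",b)
for c in("scene","top"):
    print(c,np.array(get_calibration(c)["cam_to_world"])[:3,3])
    for n in("lid_top","capper_grip","capper","jar","tray","lid"):
        for r in spot_point(c,n)[:3]: print(c,n,np.round(r["pixel"],1),round(r["confidence"],2))
s=read_state();print(s)
print(R.from_quat(s["eef_rot"]).as_matrix())
E
```

```text
scene [1.0377 0.449  0.964 ]
scene lid_top [260.8 155.5] 0.78
scene capper_grip [436.8 315.7] 0.76
scene capper [431.2 326.4] 0.66
scene jar [210.7 185.9] 0.81
scene jar [265.7 184.1] 0.58
scene tray [417.7 328.2] 0.69
scene lid [262.8 150.6] 0.84
top [ 0.4976 -0.0449  1.2736]
top lid_top [438.7 275.4] 0.6
top capper_grip [184.3 275.2] 0.71
top capper_grip [297.7 196.2] 0.2
top capper [188.1 278.9] 0.66
top jar [463.  224.1] 0.9
top jar [430.5 278.9] 0.54
top tray [192.7 268.3] 0.97
top lid [442.3 273.8] 0.65
top lid [439.6 274.6] 0.61
top lid [364.3 268.2] 0.58
{'time_s': 0.7, 'joints': array([-1.2687,  0.3109,  0.014 ,  1.5115, -0.0044,  1.3192, -0.0272]), 'joint_vel': array([-0.0008, -0.0004,  0.0017,  0.0014,  0.0003,  0.0008,  0.0001]), 'tau': array([  0.0001, -37.9685,   0.146 , -23.0813,   0.0122,   0.0019,
         0.    ]), 'ee_pos': array([0.1853, 0.5178, 0.2533]), 'eef_rot': array([ 0.1209,  0.6967, -0.1209,  0.6967]), 'contact_force': array([-0.7188,  0.2124,  0.1433]), 'torque': array([-0.0109,  0.0373,  0.0178]), 'finger_gap': 0.08531285354336895}
[[ 0.      0.337   0.9415]
 [ 0.      0.9415 -0.337 ]
 [-1.      0.      0.    ]]
```

View pics/s0.png

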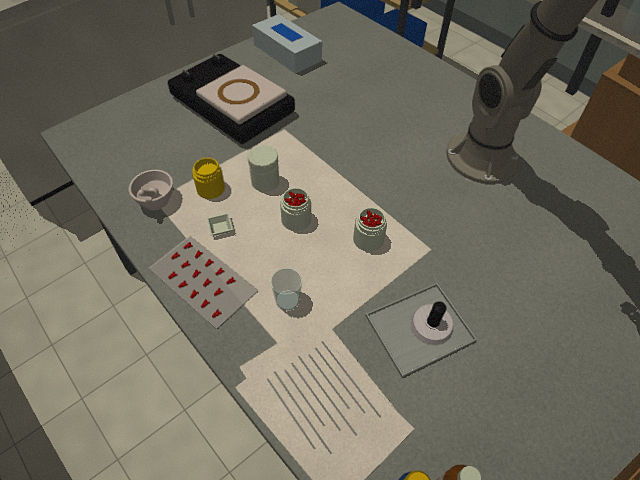

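View pics/t0.png

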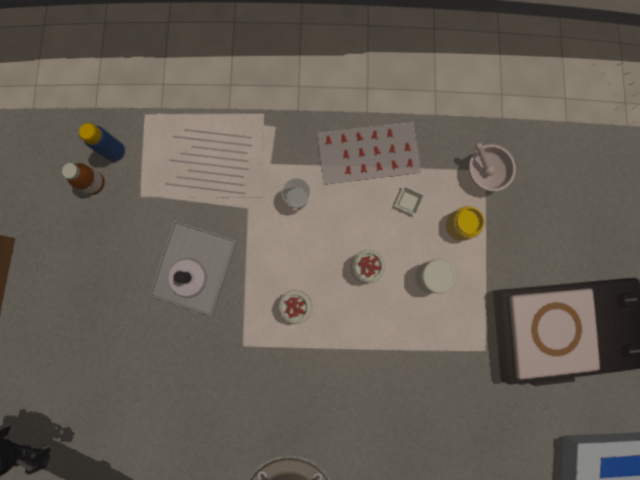

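The white-lidded jar is at scene (264,168) and top (438,277). The yellow look-alike is at scene (208,178) and top (467,223). Two open jars with red gummies are at top (368,266) and (294,307). The white-lidded one fits the description. The capper stands in the tray at scene (436,318) and top (185,277). Next I'll refine the positions and confirm the jar with a crop.

Run:
```python
from h import *
np.set_printoptions(precision=4,suppress=True)
a=cv2.imread("pics/s0.png");b=cv2.imread("pics/t0.png")
A=cv2.resize(a[130:210,210:310],None,fx=4,fy=4,interpolation=2);B=cv2.resize(b[237:317,388:488],None,fx=4,fy=4,interpolation=2)
C=cv2.resize(b[218:318,148:248],(400,400),interpolation=2);D=cv2.resize(a[280:380,365:480],(400,348),interpolation=2)
o=np.zeros((720,800,3),np.uint8);o[:320,:400]=A;o[:320,400:]=B;o[320:,:400]=C;o[320:668,400:]=D
cv2.imwrite("pics/c1.png",cv2.resize(o,(666,600)))
print("tri lid_top",tri((260.8,155.5),(438.7,275.4)),"grip",tri((436.8,315.7),(184.3,275.2)))
for n in("lid","capper","tray","jar"):
  for c in("top","scene"):
    for r in silhouettes(c,n)[:2]:
        m=r["mask"].astype(np.uint8);k=max(cv2.findContours(m,0,2)[0],key=cv2.contourArea)
        (cx,cy),(w,h),an=cv2.minAreaRect(k); e=cv2.fitEllipse(k)
        print(n,c,round(r["confidence"],2),"rect",np.round(r["rect"],1),"ell",np.round(e[0],1),np.round(e[1],1),"n",m.sum())
        if n=="tray" and c=="top":
            P=np.array([at_z(c,p,.012) for p in cv2.boxPoints(((cx,cy),(w,h),an))]);print(P,P.mean(0))
        if c=="top": print({z:at_z(c,e[0],z)[:2].round(4) for z in(.016,.101)})
```

```text
tri lid_top (array([ 0.5417, -0.323 ,  0.0998]), np.float64(0.004584798876893225)) grip (array([0.5242, 0.257 , 0.05  ]), np.float64(0.007974216074171828))
lid top 0.87 rect [439.8 275.8  33.9  40. ] ell [438.5 275.4] [34.5 34.7] n 980
{0.016: array([ 0.5432, -0.3407]), 0.101: array([ 0.5401, -0.3207])}
lid scene 0.66 rect [263.5 157.2  30.2  27.7] ell [262.6 157.7] [27.1 30.7] n 691
capper top 0.66 rect [186.6 276.4  38.5  36.4] ell [187.2 277.8] [37.3 38.2] n 1170
{0.016: array([0.5216, 0.2548]), 0.101: array([0.5199, 0.2345])}
capper scene 0.59 rect [429.7 325.3  43.2  44. ] ell [431.7 323.2] [41.1 42.9] n 1414
tray top 0.98 rect [191.4 269.   84.1  95.7] ell [192.7 267.6] [76.7 95.2] n 4155
[[0.4764 0.3487 0.012 ]
 [0.6621 0.2974 0.012 ]
 [0.616  0.14   0.012 ]
 [0.4326 0.1922 0.012 ]] [0.5468 0.2446 0.012 ]
{0.016: array([0.546 , 0.2426]), 0.101: array([0.5428, 0.2232])}
tray top 0.72 rect [436.9 275.4  36.1  31.1] ell [438.4 275.7] [33.1 35.1] n 955
[[ 0.5417 -0.2838  0.012 ]
 [ 0.6003 -0.3412  0.012 ]
 [ 0.5443 -0.3999  0.012 ]
 [ 0.486  -0.3421  0.012 ]] [ 0.5431 -0.3418  0.012 ]
{0.016: array([ 0.5424, -0.3405]), 0.101: array([ 0.5394, -0.3205])}
tray scene 0.83 rect [419.1 330.6 107.1  90.4] ell [419.6 329.4] [78.6 97.1] n 4401
jar top 0.77 rect [464.8 223.4  38.3  33.3] ell [464.2 223.3] [31.7 38.7] n 1014
{0.016: array([ 0.6697, -0.4029]), 0.101: array([ 0.658 , -0.3787])}
jar top 0.63 rect [422.1 279.9  17.   28.3] ell [434.9 277.3] [30.7 38. ] n 160
{0.016: array([ 0.5383, -0.332 ]), 0.101: array([ 0.5356, -0.3126])}
jar scene 0.68 rect [263.6 175.6  30.7  21.3] ell [264.6 178.2] [23.1 30.9] n 509
jar scene 0.58 rect [208.6 179.1  37.6  43.5] ell [208.2 178.4] [30.9 44.2] n 1097
```

View pics/c1.png

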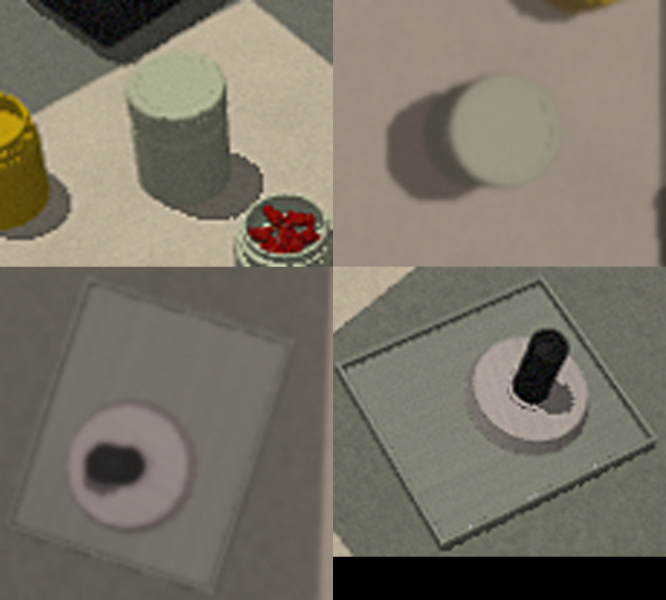

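The crop confirms a single white plain jar with the lid on top and no gummies showing, and the capper standing upright in the tray. I'll compute the cup and lid centres from both views at known heights.

Run:
```python
from h import *
np.set_printoptions(precision=4,suppress=True)
print("cup",at_z("scene",(433,323.9),.02),at_z("top",(187.1,278),.02),tri((433,323.9),(187.1,278)))
print("lid",at_z("scene",(263.2,155.8),.101),at_z("top",(438.6,275.5),.101),tri((263.2,155.8),(438.6,275.5)))
import cell;print([ (k,getattr(cell,k)) for k in dir(cell) if 'tip' in k.lower()])
```

```text
cup [0.526  0.2615 0.02  ] [0.5209 0.254  0.02  ] (array([0.5203, 0.2581, 0.0078]), np.float64(0.0027216590647454416))
lid [ 0.5398 -0.319   0.101 ] [ 0.5398 -0.3209  0.101 ] (array([ 0.5394, -0.3208,  0.0996]), np.float64(0.001244584233886414))
[('tip_extent', 0.022)]
```

```bash
python3 -m handwheel '[{"offset":[0,-10,30],"angular":[0,0,0],"fingers":85},{"offset":[10,-22,65],"angular":[0,0,0],"fingers":85},{"offset":[20,-33,100],"angular":[0,0,0],"fingers":85},{"offset":[30,-45,136],"angular":[0,0,0],"fingers":85},{"offset":[40,-57,172],"angular":[0,0,0],"fingers":85},{"offset":[50,-68,208],"angular":[0,0,0],"fingers":85},{"offset":[60,-80,243],"angular":[0,0,0],"fingers":85},{"offset":[70,-91,279],"angular":[0,0,0],"fingers":85},{"offset":[75,-103,315],"angular":[0,0,0],"fingers":85},{"offset":[80,-115,350],"angular":[0,0,0],"fingers":85},{"offset":[80,-126,384],"angular":[0,0,0],"fingers":85},{"offset":[80,-133,405],"angular":[0,0,0],"fingers":85},{"offset":[80,-133,405],"angular":[0,0,0],"fingers":85},{"offset":[80,-133,405],"angular":[0,0,0],"fingers":85},{"offset":[80,-133,405],"angular":[0,0,0],"fingers":85}]' 100
```

```text
time_s: 2.35
ee_pos: [0.521, 0.2573, 0.1731]
eef_rot: [0.121, 0.697, -0.12, 0.696]
contact_force: [0.3, 0.0, 0.4]
finger_gap: 0.085
```

```bash
python3 -m handwheel '[{"offset":[25,0,0],"angular":[0,0,0],"fingers":85},{"offset":[50,0,0],"angular":[0,0,0],"fingers":85},{"offset":[75,0,0],"angular":[0,0,0],"fingers":85},{"offset":[95,0,0],"angular":[0,0,0],"fingers":85},{"offset":[110,0,0],"angular":[0,0,0],"fingers":85},{"offset":[115,0,0],"angular":[0,0,0],"fingers":85},{"offset":[115,0,0],"angular":[0,0,0],"fingers":85},{"offset":[115,0,0],"angular":[0,0,0],"fingers":60},{"offset":[115,0,0],"angular":[0,0,0],"fingers":45},{"offset":[115,0,0],"angular":[0,0,0],"fingers":34},{"offset":[115,0,0],"angular":[0,0,0],"fingers":28},{"offset":[115,0,0],"angular":[0,0,0],"fingers":20},{"offset":[115,0,0],"angular":[0,0,0],"fingers":20},{"offset":[115,0,0],"angular":[0,0,0],"fingers":20},{"offset":[115,0,0],"angular":[0,0,0],"fingers":20},{"offset":[115,0,0],"angular":[0,0,0],"fingers":20},{"offset":[115,0,0],"angular":[0,0,0],"fingers":20}]' 100
python3 - <<'E'
from h import *
cv2.imwrite("pics/a2.png",np.hstack([cv2.resize(grab_frame(c)[y:y+120,x:x+120],(400,400),interpolation=2) for c,x,y in(("scene",370,250),("top",130,210))]))
E
```

```text
time_s: 3.77
ee_pos: [0.5228, 0.2568, 0.0597]
eef_rot: [0.122, 0.696, -0.12, 0.697]
contact_force: [-0.7, 0.5, 6.3]
finger_gap: 0.0261
```

View pics/a2.png

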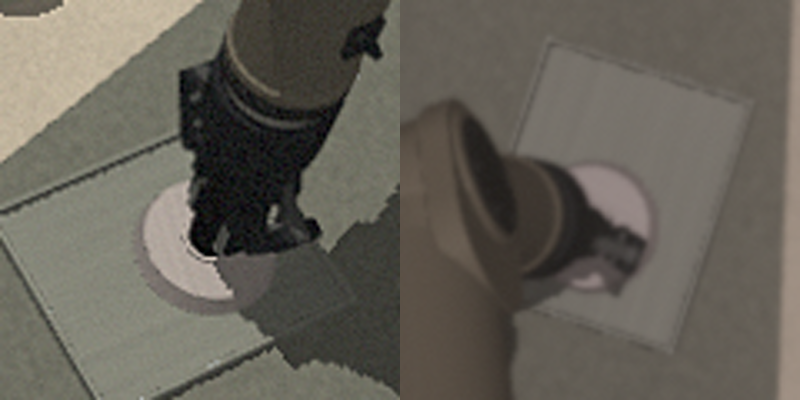

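The tool is gripped at the handle: scene crop (215,245) sits on the handle, the cup is flat in the tray, and the gap is 26 mm. Lifting.

```bash
python3 -m handwheel '[{"offset":[-5,0,0],"angular":[0,0,0],"fingers":20},{"offset":[-20,0,0],"angular":[0,0,0],"fingers":20},{"offset":[-45,0,0],"angular":[0,0,0],"fingers":20},{"offset":[-75,0,0],"angular":[0,0,0],"fingers":20},{"offset":[-105,0,0],"angular":[0,0,0],"fingers":20},{"offset":[-135,0,0],"angular":[0,0,0],"fingers":20},{"offset":[-155,0,0],"angular":[0,0,0],"fingers":20},{"offset":[-160,0,0],"angular":[0,0,0],"fingers":20},{"offset":[-160,0,0],"angular":[0,0,0],"fingers":20},{"offset":[-160,0,0],"angular":[0,0,0],"fingers":20},{"offset":[-160,0,0],"angular":[0,0,0],"fingers":20}]'
python3 - <<'E'
from h import *
s=read_state();M=R.from_quat(s["eef_rot"]).as_matrix();print(M.round(4));print(s["contact_force"])
d=np.array([.540,-.320,s["ee_pos"][2]])-s["ee_pos"];print("mm",M.T@d*1e3)
E
```

```text
time_s: 4.78
ee_pos: [0.5202, 0.2554, 0.2155]
eef_rot: [0.12, 0.698, -0.122, 0.695]
contact_force: [-0.6, -0.7, -2.8]
finger_gap: 0.0258
[[-0.005   0.337   0.9415]
 [-0.0026  0.9415 -0.337 ]
 [-1.     -0.0042 -0.0038]]
[-0.5868694  -0.71759465 -2.84584978]
mm [   1.42015633 -535.07506762  212.54369183]
```

```bash
python3 -m handwheel '[{"offset":[0,-10,4],"angular":[0,0,0],"fingers":20},{"offset":[0,-30,12],"angular":[0,0,0],"fingers":20},{"offset":[0,-60,24],"angular":[0,0,0],"fingers":20},{"offset":[0,-95,38],"angular":[0,0,0],"fingers":20},{"offset":[0,-130,52],"angular":[0,0,0],"fingers":20},{"offset":[0,-165,66],"angular":[0,0,0],"fingers":20},{"offset":[0,-200,80],"angular":[0,0,0],"fingers":20},{"offset":[0,-235,94],"angular":[0,0,0],"fingers":20},{"offset":[0,-270,108],"angular":[0,0,0],"fingers":20},{"offset":[0,-305,122],"angular":[0,0,0],"fingers":20},{"offset":[0,-340,136],"angular":[0,0,0],"fingers":20},{"offset":[0,-375,150],"angular":[0,0,0],"fingers":20},{"offset":[0,-410,164],"angular":[0,0,0],"fingers":20},{"offset":[0,-445,178],"angular":[0,0,0],"fingers":20},{"offset":[0,-480,192],"angular":[0,0,0],"fingers":20},{"offset":[0,-508,203],"angular":[0,0,0],"fingers":20},{"offset":[0,-526,210],"angular":[0,0,0],"fingers":20},{"offset":[0,-535,212],"angular":[0,0,0],"fingers":20},{"offset":[0,-535,212],"angular":[0,0,0],"fingers":20},{"offset":[0,-535,212],"angular":[0,0,0],"fingers":20}]'
python3 -m handwheel '[{"offset":[10,0,0],"angular":[0,0,0],"fingers":20},{"offset":[25,0,0],"angular":[0,0,0],"fingers":20},{"offset":[33,0,0],"angular":[0,0,0],"fingers":20},{"offset":[35,0,0],"angular":[0,0,0],"fingers":20},{"offset":[35,0,0],"angular":[0,0,0],"fingers":20},{"offset":[35,0,0],"angular":[0,0,0],"fingers":20}]'
python3 - <<'E'
from h import *
a=grab_frame("scene");b=grab_frame("top");cv2.imwrite("pics/s3r.png",a);cv2.imwrite("pics/t3r.png",b)
cv2.imwrite("pics/a3.png",np.hstack([cv2.resize(f[y:y+100,x:x+100],(400,400),interpolation=2) for f,x,y in((a,215,100),(b,388,225))]))
for c in("scene","top"):
  for n in("capper","lid"):
    for r in silhouettes(c,n)[:1]:
        k=max(cv2.findContours(r["mask"].astype(np.uint8),0,2)[0],key=cv2.contourArea);e=cv2.fitEllipse(k);print(c,n,r["confidence"],np.round(r["rect"],1),np.round(e[0],1),np.round(e[1],1))
s=read_state();print(s["ee_pos"],R.from_quat(s["eef_rot"]).as_matrix().round(4))
E
```

```text
time_s: 6.45
ee_pos: [0.5405, -0.318, 0.2173]
eef_rot: [0.122, 0.697, -0.12, 0.696]
contact_force: [0.0, 1.1, -3.0]
finger_gap: 0.0261
time_s: 6.95
ee_pos: [0.5416, -0.3183, 0.1835]
eef_rot: [0.121, 0.697, -0.12, 0.697]
contact_force: [-0.1, -0.5, -2.9]
finger_gap: 0.0264
scene capper 0.73 [260.4 147.4  33.3  28.5] [262.3 147.4] [25.2 36.7]
scene lid 0.85 [264.2 162.8  27.5  12.3] [262.8 163.9] [13.5 29.7]
top capper 0.69 [295.4 306.8  34.7  30. ] [294.4 306.9] [31.6 33. ]
[ 0.54135927 -0.31927509  0.18387314] [[ 9.000e-04  3.371e-01  9.415e-01]
 [-5.000e-04  9.415e-01 -3.371e-01]
 [-1.000e+00 -2.000e-04  1.000e-03]]
```

View pics/a3.png

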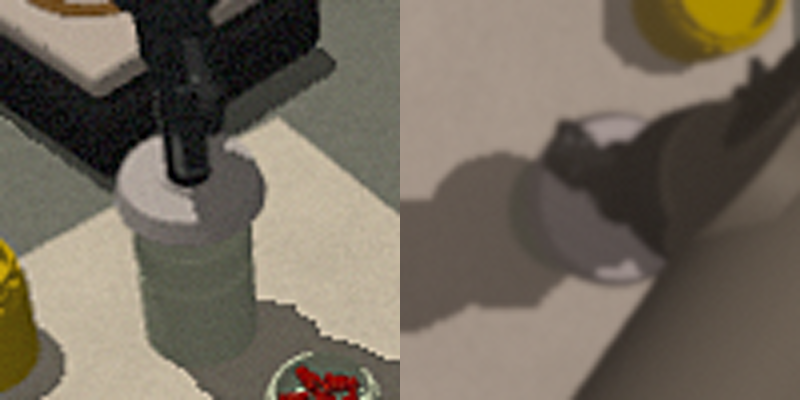

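```bash
cat >> h.py <<'E'
def proj(cam,P):
    c=get_calibration(cam);T=np.array(c["cam_to_world"]);q=(np.array(P)-T[:3,3])@T[:3,:3];q=q*[1,-1,-1]
    return cv2.projectPoints(q,np.zeros(3),np.zeros(3),np.array(c["K"]),np.array(c["distortion"],float))[0][:,0]
def circ(x,y,z,r,n=120):
    t=np.linspace(0,2*np.pi,n);return np.c_[x+r*np.cos(t),y+r*np.sin(t),0*t+z]
E
python3 - <<'E'
from h import *
out=[]
for c,f,x0,y0 in(("scene","pics/s3r.png",215,100),("top","pics/t3r.png",388,225)):
    im=cv2.resize(cv2.imread(f)[y0:y0+100,x0:x0+100],(400,400),interpolation=2)
    for (x,y,z,r,col) in((.5413,-.3190,.144,.0475,(0,0,255)),(.5413,-.3190,.128,.0475,(0,165,255)),(.540,-.320,.101,.038,(0,255,0)),(.540,-.320,.066,.038,(255,255,0)),(.540,-.320,.0,.038,(255,0,255))):
        p=(proj(c,circ(x,y,z,r))-[x0,y0])*4+1.5
        cv2.polylines(im,[np.round(p).astype(int)],True,col,1)
    out.append(im)
cv2.imwrite("pics/a4.png",np.hstack(out))
E
```

```text
(no output)
```

View pics/a4.png

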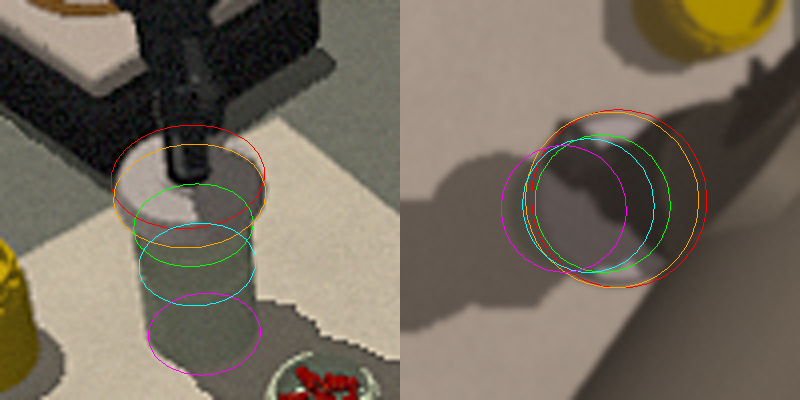

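Run:
```python
from h import *
out=[]
for c,f,x0,y0,w,h in(("scene","pics/s3r.png",235,125,55,40),("top","pics/t3r.png",410,245,55,60)):
    im=cv2.imread(f)[y0:y0+h,x0:x0+w].astype(float)
    im=np.clip((im-im.min())/(np.percentile(im,98)-im.min()),0,1)**.6*255
    im=cv2.resize(im.astype(np.uint8),None,fx=7,fy=7,interpolation=1)
    for g in range(0,w,10): cv2.putText(im,str(x0+g),(g*7,8),0,.35,(0,255,255));cv2.line(im,(g*7+3,0),(g*7+3,h*7),(0,255,255) ,1) if 0 else None
    for g in range(0,h,10): cv2.putText(im,str(y0+g),(0,g*7+7),0,.35,(0,255,255))
    o=np.zeros((420,385,3),np.uint8);o[:im.shape[0],:im.shape[1]]=im;out.append(o)
cv2.imwrite("pics/a5.png",np.hstack(out))
```

```text
(no output)
```

View pics/a5.png

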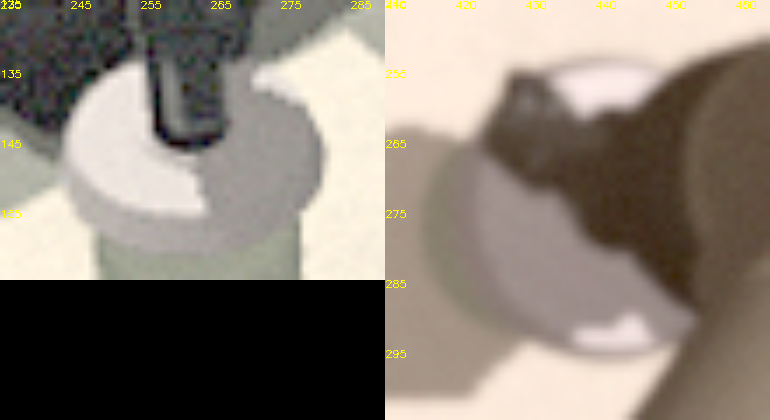

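The cup is level and within about 2 mm of concentric over the lid: top-face centre about (443,274) in top, predicted (442,274.5), and (262.6,144) in scene, predicted (262,144). Descending to just above the lid, then pressing slowly.

```bash
python3 -m handwheel '[{"offset":[8,0,0],"angular":[0,0,0],"fingers":20},{"offset":[16,0,0],"angular":[0,0,0],"fingers":20},{"offset":[21,0,0],"angular":[0,0,0],"fingers":20},{"offset":[24,0,0],"angular":[0,0,0],"fingers":20},{"offset":[26,0,0],"angular":[0,0,0],"fingers":20},{"offset":[27,0,0],"angular":[0,0,0],"fingers":20},{"offset":[28,0,0],"angular":[0,0,0],"fingers":20},{"offset":[29,0,0],"angular":[0,0,0],"fingers":20},{"offset":[30,0,0],"angular":[0,0,0],"fingers":20},{"offset":[31,0,0],"angular":[0,0,0],"fingers":20},{"offset":[32,0,0],"angular":[0,0,0],"fingers":20},{"offset":[33,0,0],"angular":[0,0,0],"fingers":20},{"offset":[33,0,0],"angular":[0,0,0],"fingers":20}]'
python3 -m handwheel '[{"offset":[0.5,0,0],"angular":[0,0,0],"fingers":20},{"offset":[1,0,0],"angular":[0,0,0],"fingers":20},{"offset":[1.5,0,0],"angular":[0,0,0],"fingers":20},{"offset":[2,0,0],"angular":[0,0,0],"fingers":20},{"offset":[2,0,0],"angular":[0,0,0],"fingers":20}]'
```

```text
time_s: 8.33
ee_pos: [0.541, -0.3195, 0.1504]
eef_rot: [0.121, 0.697, -0.121, 0.697]
contact_force: [-0.2, -1.0, -1.8]
finger_gap: 0.0261
time_s: 8.75
ee_pos: [0.5414, -0.3197, 0.1492]
eef_rot: [0.121, 0.696, -0.121, 0.697]
contact_force: [-1.8, -1.3, 1.5]
finger_gap: 0.0264
```

```bash
python3 -m handwheel '[{"offset":[0.5,0,0],"angular":[0,0,0],"fingers":20},{"offset":[1,0,0],"angular":[0,0,0],"fingers":20},{"offset":[1.5,0,0],"angular":[0,0,0],"fingers":20},{"offset":[2,0,0],"angular":[0,0,0],"fingers":20},{"offset":[2,0,0],"angular":[0,0,0],"fingers":20}]'
python3 -m handwheel '[{"offset":[0.5,0,0],"angular":[0,0,0],"fingers":20},{"offset":[1,0,0],"angular":[0,0,0],"fingers":20},{"offset":[1.5,0,0],"angular":[0,0,0],"fingers":20},{"offset":[2,0,0],"angular":[0,0,0],"fingers":20},{"offset":[2,0,0],"angular":[0,0,0],"fingers":20}]'
```

```text
time_s: 9.17
ee_pos: [0.5416, -0.3199, 0.1484]
eef_rot: [0.121, 0.696, -0.121, 0.698]
contact_force: [-2.3, -0.7, 7.3]
finger_gap: 0.0261
time_s: 9.58
ee_pos: [0.5409, -0.3186, 0.1434]
eef_rot: [0.121, 0.697, -0.121, 0.696]
contact_force: [0.4, -0.2, -3.4]
finger_gap: 0.0258
```

It snapped, and the force is back to the tool's own weight. I'll go on to the home height to confirm the lid is seated.

```bash
python3 -m handwheel '[{"offset":[1,0,0],"angular":[0,0,0],"fingers":20},{"offset":[2,0,0],"angular":[0,0,0],"fingers":20},{"offset":[3,0,0],"angular":[0,0,0],"fingers":20},{"offset":[4,0,0],"angular":[0,0,0],"fingers":20},{"offset":[5,0,0],"angular":[0,0,0],"fingers":20},{"offset":[6,0,0],"angular":[0,0,0],"fingers":20},{"offset":[7,0,0],"angular":[0,0,0],"fingers":20},{"offset":[7,0,0],"angular":[0,0,0],"fingers":20},{"offset":[7,0,0],"angular":[0,0,0],"fingers":20}]'
```

```text
time_s: 10.33
ee_pos: [0.5414, -0.3195, 0.1407]
eef_rot: [0.121, 0.696, -0.121, 0.697]
contact_force: [-4.6, 1.0, 12.3]
finger_gap: 0.0264
```

There is a firm stop at 15 N and 0.1407, 10 mm below first contact, so the lid is home. I'll lift off and look.

```bash
python3 -m handwheel '[{"offset":[-3,0,0],"angular":[0,0,0],"fingers":20},{"offset":[-7,0,0],"angular":[0,0,0],"fingers":20},{"offset":[-12,0,0],"angular":[0,0,0],"fingers":20},{"offset":[-20,0,0],"angular":[0,0,0],"fingers":20},{"offset":[-35,0,0],"angular":[0,0,0],"fingers":20},{"offset":[-55,0,0],"angular":[0,0,0],"fingers":20},{"offset":[-72,0,0],"angular":[0,0,0],"fingers":20},{"offset":[-80,0,0],"angular":[0,0,0],"fingers":20},{"offset":[-80,0,0],"angular":[0,0,0],"fingers":20},{"offset":[-80,0,0],"angular":[0,0,0],"fingers":20}]'
python3 - <<'E'
from h import *
a=grab_frame("scene");b=grab_frame("top")
cv2.imwrite("pics/a6.png",np.hstack([cv2.resize(f[y:y+100,x:x+100],(400,400),interpolation=2) for f,x,y in((a,215,110),(b,388,225))]))
s=read_state();M=R.from_quat(s["eef_rot"]).as_matrix();print(s["ee_pos"],s["contact_force"])
d=np.array([.527,.254,s["ee_pos"][2]])-s["ee_pos"];print("mm",M.T@d*1e3)
E
```

```text
time_s: 11.17
ee_pos: [0.5413, -0.3186, 0.2171]
eef_rot: [0.121, 0.697, -0.121, 0.697]
contact_force: [-0.4, -0.7, -4.0]
finger_gap: 0.0259
[ 0.54050936 -0.31819435  0.21563177] [-0.34262547  0.05401976 -3.86095717]
mm [   1.12836494  534.2080282  -205.44924053]
```

View pics/a6.png

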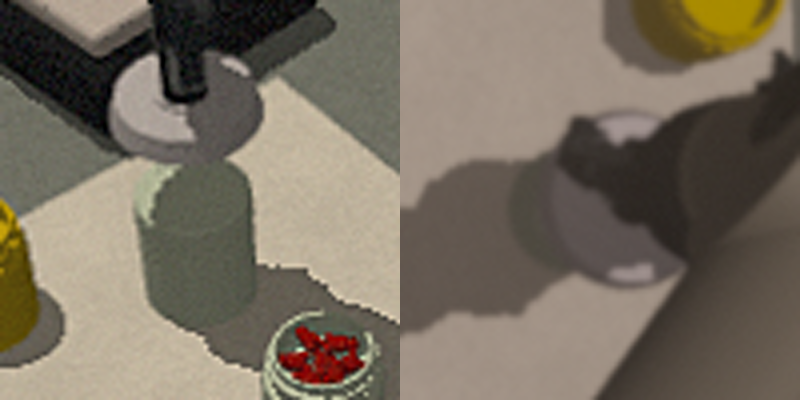

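The lid is seated level on the jar: one plain cylinder at scene crop (195,245), with an even top ellipse. Carrying the tool back to the tray.

```bash
python3 -m handwheel '[{"offset":[0,10,-4],"angular":[0,0,0],"fingers":20},{"offset":[0,30,-12],"angular":[0,0,0],"fingers":20},{"offset":[0,60,-23],"angular":[0,0,0],"fingers":20},{"offset":[0,95,-36],"angular":[0,0,0],"fingers":20},{"offset":[0,130,-49],"angular":[0,0,0],"fingers":20},{"offset":[0,165,-62],"angular":[0,0,0],"fingers":20},{"offset":[0,200,-75],"angular":[0,0,0],"fingers":20},{"offset":[0,235,-88],"angular":[0,0,0],"fingers":20},{"offset":[0,270,-101],"angular":[0,0,0],"fingers":20},{"offset":[0,305,-114],"angular":[0,0,0],"fingers":20},{"offset":[0,340,-127],"angular":[0,0,0],"fingers":20},{"offset":[0,375,-140],"angular":[0,0,0],"fingers":20},{"offset":[0,410,-153],"angular":[0,0,0],"fingers":20},{"offset":[0,445,-166],"angular":[0,0,0],"fingers":20},{"offset":[0,480,-180],"angular":[0,0,0],"fingers":20},{"offset":[0,508,-190],"angular":[0,0,0],"fingers":20},{"offset":[0,526,-197],"angular":[0,0,0],"fingers":20},{"offset":[0,534,-200],"angular":[0,0,0],"fingers":20},{"offset":[0,534,-200],"angular":[0,0,0],"fingers":20},{"offset":[0,534,-200],"angular":[0,0,0],"fingers":20}]'
python3 -m handwheel '[{"offset":[10,0,0],"angular":[0,0,0],"fingers":20},{"offset":[35,0,0],"angular":[0,0,0],"fingers":20},{"offset":[65,0,0],"angular":[0,0,0],"fingers":20},{"offset":[95,0,0],"angular":[0,0,0],"fingers":20},{"offset":[120,0,0],"angular":[0,0,0],"fingers":20},{"offset":[135,0,0],"angular":[0,0,0],"fingers":20},{"offset":[143,0,0],"angular":[0,0,0],"fingers":20},{"offset":[146,0,0],"angular":[0,0,0],"fingers":20},{"offset":[148,0,0],"angular":[0,0,0],"fingers":20},{"offset":[149,0,0],"angular":[0,0,0],"fingers":20},{"offset":[150,0,0],"angular":[0,0,0],"fingers":20},{"offset":[150,0,0],"angular":[0,0,0],"fingers":20}]'
```

```text
time_s: 12.93
ee_pos: [0.5324, 0.2498, 0.2167]
eef_rot: [0.12, 0.697, -0.122, 0.696]
contact_force: [-0.2, -1.3, -3.4]
finger_gap: 0.0263
time_s: 13.93
ee_pos: [0.5336, 0.2514, 0.0684]
eef_rot: [0.121, 0.696, -0.12, 0.697]
contact_force: [-0.1, 0.6, -3.0]
finger_gap: 0.0262
```

```bash
python3 -m handwheel '[{"offset":[1,0,0],"angular":[0,0,0],"fingers":20},{"offset":[2,0,0],"angular":[0,0,0],"fingers":20},{"offset":[3,0,0],"angular":[0,0,0],"fingers":20},{"offset":[4,0,0],"angular":[0,0,0],"fingers":20},{"offset":[5,0,0],"angular":[0,0,0],"fingers":20},{"offset":[6,0,0],"angular":[0,0,0],"fingers":20},{"offset":[7,0,0],"angular":[0,0,0],"fingers":20},{"offset":[8,0,0],"angular":[0,0,0],"fingers":20},{"offset":[9,0,0],"angular":[0,0,0],"fingers":20},{"offset":[9,0,0],"angular":[0,0,0],"fingers":20}]'
```

```text
time_s: 14.77
ee_pos: [0.5328, 0.2511, 0.0597]
eef_rot: [0.121, 0.697, -0.121, 0.697]
contact_force: [-3.6, -2.4, 5.8]
finger_gap: 0.0261
```

```bash
python3 -m handwheel '[{"offset":[0.5,0,0],"angular":[0,0,0],"fingers":20},{"offset":[1,0,0],"angular":[0,0,0],"fingers":20},{"offset":[1,0,0],"angular":[0,0,0],"fingers":20},{"offset":[1,0,0],"angular":[0,0,0],"fingers":20}]'
```

```text
time_s: 15.1
ee_pos: [0.5327, 0.2511, 0.0596]
eef_rot: [0.121, 0.697, -0.121, 0.697]
contact_force: [-5.7, -2.3, 10.1]
finger_gap: 0.0259
```

Standing on the floor. I'll release and go up.

```bash
python3 -m handwheel '[{"offset":[-1,0,0],"angular":[0,0,0],"fingers":27},{"offset":[-1,0,0],"angular":[0,0,0],"fingers":32},{"offset":[-1,0,0],"angular":[0,0,0],"fingers":45},{"offset":[-1,0,0],"angular":[0,0,0],"fingers":60},{"offset":[-1,0,0],"angular":[0,0,0],"fingers":60},{"offset":[-1,0,0],"angular":[0,0,0],"fingers":60},{"offset":[-1,0,0],"angular":[0,0,0],"fingers":60},{"offset":[-10,0,0],"angular":[0,0,0],"fingers":60},{"offset":[-30,0,0],"angular":[0,0,0],"fingers":60},{"offset":[-60,0,0],"angular":[0,0,0],"fingers":60},{"offset":[-95,0,0],"angular":[0,0,0],"fingers":60},{"offset":[-130,0,0],"angular":[0,0,0],"fingers":60},{"offset":[-150,30,-20],"angular":[0,0,0],"fingers":60},{"offset":[-150,60,-50],"angular":[0,0,0],"fingers":60},{"offset":[-150,90,-80],"angular":[0,0,0],"fingers":60},{"offset":[-150,115,-110],"angular":[0,0,0],"fingers":60},{"offset":[-150,130,-130],"angular":[0,0,0],"fingers":60},{"offset":[-150,130,-130],"angular":[0,0,0],"fingers":60},{"offset":[-150,130,-130],"angular":[0,0,0],"fingers":60}]'
python3 - <<'E'
from h import *
a=grab_frame("scene");b=grab_frame("top")
cv2.imwrite("pics/a7.png",np.vstack([np.hstack([cv2.resize(f[y:y+100,x:x+100],(300,300),interpolation=2) for f,x,y in q]) for q in(((a,215,110),(b,388,225)),((a,370,270),(b,145,220)))]))
b0=cv2.imread("pics/t0.png");d=cv2.absdiff(b,b0).max(2)
for n,p in(("oj1",(368,266)),("oj0",(294,307)),("beaker",(295,196)),("boat",(408,202)),("jar",(438,277))):
    print(n,d[p[1]-18:p[1]+18,p[0]-18:p[0]+18].mean().round(1))
for c in("top",):
  for n in("lid","capper"):
    for r in silhouettes(c,n)[:1]:
        k=max(cv2.findContours(r["mask"].astype(np.uint8),0,2)[0],key=cv2.contourArea);e=cv2.fitEllipse(k);print(n,np.round(e[0],1),at_z(c,e[0],.091 if n=="lid" else .02))
E
```

```text
time_s: 16.68
ee_pos: [0.4522, 0.4198, 0.2077]
eef_rot: [0.119, 0.697, -0.119, 0.697]
contact_force: [-0.2, -0.7, -0.3]
finger_gap: 0.0602
oj1 1.0
oj0 1.0
beaker 1.0
boat 0.9
jar 3.0
lid [437.  275.9] [ 0.53926712 -0.31963685  0.091     ]
capper [190.2 273.8] [0.53100199 0.24708917 0.02      ]
```

View pics/a7.png

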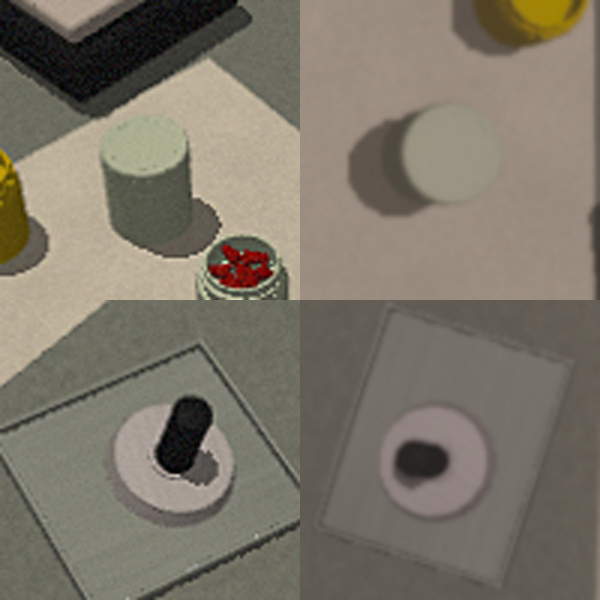

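The lid is home and level (scene crop (146,145)). The capper stands upright in the tray (top crop (435,460)), released and clear of the gripper. The other things are unchanged.

```bash
python3 -c "
from cell import *
print(sign_off())"
```

```text
the job is handed in; nothing more can be done
None
```

The lid is snapped home on the white jar, the capping tool is back in its tray, and the job is handed in at about 17 s; the hand-in gave no verdict.

- **Pressing:** I gripped the tool by its handle and set the cup over the lid to about 2 mm. Pressing straight down, the last reading before the snap was about 10 N. After it, the tool met a firm stop at about 15 N, 10 mm below first contact, so the lid went down its full travel.
- **Lid:** In the last pictures it sits level. Its measured centre is within 1 mm of where it was before pressing.
- **Tool:** It stands upright on the tray floor, about 15 mm from the tray's centre. The gripper is open and clear of it.
- **Other things:** The open jars, beaker and weigh boat show no change from the first top picture.

**Disagreement:** During alignment, the cup's left edge in the top picture read about 3 pixels (7–8 mm) off my prediction. About 1 pixel (2.5 mm) remained after allowing for the cup's measured size. The scene picture did not show this offset, so I made no correction.

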